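# Find the concealed catch of the key drawer

### The arm

A 7-joint arm with a two-finger parallel gripper is mounted at the origin on a cart in front of the work surface, level with it; the furniture and walls round the work are solid. World frame = base frame: x ahead of the robot, y to its left, z up, the work surface at z = 0. Lengths are in mm, angles in rad, forces in N, time in s.
With the tool pointing down it reaches from about 375 to 925 mm from the base axis. Payload 3.1 kg.
Tool frame: the origin (TCP) lies at the very end of the fingers, on their centre line; the grasp point (between the pads) lies 19 mm behind it (r.pinch_z is the distance from the TCP to the grasp point, in mm); y points along the fingers, z is the direction in which the jaws open and shut, and the axes are right-handed (so a half turn about y gives the same grasp; the last joint's range is limited). The gripper opens to 85 mm and grips with 20 to 120 N. Pads are 22 mm wide; open, the fingers measure 114 mm over their backs; the gripper's body (76 mm by 85 mm) begins 54 mm behind the grasp point. The pads swing forward as they close: fully open they stand 13 mm farther back than shut.
Start: joints at [1.115, 0.383, 0.044, 1.598, -0.018, 1.161, -0.05], TCP at [227.659, -608.83, 196.469] pointing down, gripper open.
Joint ranges: [-2.61, 2.61], [-0.41, 2.15], [-1.48, 1.57], [0, 2.5], [-1.57, 4.71], [0.05, 1.97], [-2.85, 2.85]. Speed limits (rad/s): [2.79, 2.79, 3.14, 3.14, 3.14, 3.14, 3.14].

### API

Orientations are given as [roll, pitch, yaw] about the fixed x, y, z axes, in that order (R = Rz(yaw) Ry(pitch) Rx(roll)).
In Python, from station import r gives the robot as it stands. The module is installed in compiled form; this text tells all that it offers.
- The arm moves only by the tool jog_arm, never from a script. Its argument "series" is a list of rows, each a list of 5 numbers: the shift along the tool's x, y, z in mm, then the turn about the tool's y in rad, then the opening, from 0 (shut) to 1 (fully open). In form: [[tx, ty, tz, twist, hand], ...]. A call has 1 to 10 rows; each row shifts and turns the commanded pose from where the row before left it, along the tool's axes as they then stand; what a row does not reach is not made up. A row lasts 1/10 s, in which the tool goes at most 50 mm and 8.59 degrees, less where a joint would pass 70% of its speed; a pose out of reach is approached as far as the arm can. A call is refused whole if a number of a shift passes 50 or a number of a turn 0.15, either way. A call with a gripper value outside its range is refused whole. The fingers move at their own pace and stop on an object; "newtons" is the grip in N (left out, the last holds). Time passes only in rows, so rows that do not move let the fingers close. It gives the time, the measured TCP pose, the force and the opening at its end, in the units of the state.
- r.sense(): the state, without advancing time (a new reading comes with each control period).
- r.snapshot(name): name is "scene" or "top"; returns the picture (384x512x3 uint8, red, green, blue); there is no depth.
- r.get_calibration(name): a dict with "intrinsics" (3x3 intrinsics, pixels), "cam_to_world" (4x4, takes a point from camera to world coordinates). Camera axes: x right, y down, z forward; pixel columns grow to the right and rows downward; lengths in mm; the calibration is good to about 2 mm. A picture is of the moment at which its call begins. get_calibration takes no time and is no camera call.
- r.finish_job(): hands the job in, once; it reports no verdict.
The state is a dict: "t": time; "joints": joint angles; "joint_velocities": joint speeds; "joint_torque": joint torques, N m; "position": TCP position; "orientation": TCP orientation; "contact_force": force on the tool from outside, world axes, zero at the start; "wrist_torque": the same for the moment, N m; "width": finger opening in mm.
Only numpy, scipy, OpenCV 4.12 (cv2) and the standard library are available. Lean on these libraries where they do the work, as an engineer would, in place of code of your own. Each camera call takes 0.05 s, during which the arm holds its last target. There are 200 camera calls.

### The job

Open the hidden key drawer of the wooden chest: one of the six look-alike discs sunk in its top panel is the button of the catch, so feel across them with a fingertip, pressing each gently, until you find the one that gives, and press that one in so that the drawer springs out by itself. Then let the button come back up; do not touch the drawer, and leave the mug, the wax tin and the chalk where they are.

Things in the scene. Friction and masses are not known exactly. Their poses are not given: they have to be found in the camera images.
- chest: low wooden chest, 146 (x) x 206 (y) x 85 (z) mm, fixed on the bench. Origin: centre of its underside; x points from its front (drawer side, near the robot) to its back, y left, z up. Its flat top has six look-alike pale wooden discs let into dark wood, 52 mm across in 54 mm holes, 2 rows of 3, tops 2 mm below the panel. Five are solid plugs; one, not known which, is the sprung button of the catch.
- spot_0 (a point): centre of the top of the front row, left disc (left and right as the robot sees it); in the chest's frame at x -31, y +62, z +83 mm. Neighbouring discs are 62 mm apart. It may or may not be the button.
- spot_1 (a point): centre of the top of the front row, middle disc (left and right as the robot sees it); in the chest's frame at x -31, y +0, z +83 mm. Neighbouring discs are 62 mm apart. It may or may not be the button.
- spot_2 (a point): centre of the top of the front row, right disc (left and right as the robot sees it); in the chest's frame at x -31, y -62, z +83 mm. Neighbouring discs are 62 mm apart. It may or may not be the button.
- spot_3 (a point): centre of the top of the rear row, left disc (left and right as the robot sees it); in the chest's frame at x +31, y +62, z +83 mm. Neighbouring discs are 62 mm apart. It may or may not be the button.
- spot_4 (a point): centre of the top of the rear row, middle disc (left and right as the robot sees it); in the chest's frame at x +31, y +0, z +83 mm. Neighbouring discs are 62 mm apart. It may or may not be the button.
- spot_5 (a point): centre of the top of the rear row, right disc (left and right as the robot sees it); in the chest's frame at x +31, y -62, z +83 mm. Neighbouring discs are 62 mm apart. It may or may not be the button.
- catch (a joint): how far the button disc, whichever it is, is pressed straight down, in m: 0 at rest, 0.006 fully in. It takes about 2 N to start it and 4.5 N to press it fully in; from about 0.004 to 0.0045 the catch lets the drawer go. It springs back when released.
- drawer (a joint): how far the drawer has slid out of the chest's front, in m: about 0 shut and latched, 0.04 fully out. A spring drives it out within about half a second once the catch is released; nothing needs to pull it.
- drawer_box: the drawer: an open tray with a flush light-wood front without a handle (12 x 180 x 58 mm) in the chest's front side; its origin coincides with the chest's origin while shut and moves 40 mm along the chest's -x as the drawer springs out
- mug: white enamel mug with blue rim, 82 x 109 x 74 mm, loose bystander right of the chest; origin at the centre of its underside
- wax: round yellow-brown wax tin, 67 mm across, 36 mm high, loose bystander left of the chest; origin at the centre of its underside
- chalk: white stick of chalk, 11 x 62 x 11 mm, loose bystander at the right end of the bench; origin at its underside

How it is judged:
By the outcome, as a careful person would: the job done as asked, in the order asked, and still so for the second after the job is handed in, with the robot touching nothing.
It also fails if it takes over 64 s, if anything falls off the work surface, if the arm or the gripper's body presses on something with over 40 N, if the wrist force passes 120 N, or if a joint passes its speed limit or range.

## Working session

There is one attempt and no reset: what is moved stays moved. The work goes in short steps, Python scripts to look and compute and a tool call to move; the robot and the scene stay as the last step left them, time stands still between calls to the robot, and variables do not carry over. Pictures are saved under pics/ and viewed, about 8 in all and at most 12, crops included, and the job is handed in when it is done.

Besides the shell and the picture viewer there is one more tool, called as a command line: name --pt "numbers of a row" for each row, then --argument value for the rest. jog_arm: Moves the arm, as the interface text tells. Its arguments: {"type":"object","properties":{"series":{"type":"array"},"newtons":{"type":"number"}},"required":["series"]}

```bash
mkdir -p pics; python3 - <<'E'
from station import r
import cv2
s=r.sense();print(s)
for n in("scene","top"):
    cv2.imwrite(f"pics/{n}0.png",r.snapshot(n)[:,:,::-1]);c=r.get_calibration(n);print(c)
E
```

```text
{'t': 0.0, 'joints': array([ 1.11519965,  0.38382942,  0.04379231,  1.59959465, -0.01788226,
        1.16119274, -0.04992569]), 'joint_velocities': array([ 9.65318548e-05, -1.58991810e-03,  1.81048470e-03, -9.06093538e-04,
        1.34091524e-03,  2.66710250e-03,  7.38435612e-04]), 'joint_torque': array([-3.84466057e-04, -4.33463287e+01,  1.02391630e+00, -2.49511707e+01,
        1.04984856e-02,  1.13352964e-02, -1.67880404e-05]), 'position': array([ 227.28119233, -607.85644579,  195.08065683]), 'orientation': array([-1.57342496e+00, -1.41856459e-04, -2.78369633e+00]), 'contact_force': array([0.0323361 , 0.22636097, 0.12793649]), 'wrist_torque': array([0.03525229, 0.03528326, 0.0007731 ]), 'width': 85.0305344164548}
{'intrinsics': array([[433.29122393,   0.        , 250.72008648],
       [  0.        , 433.29122393, 187.20081484],
       [  0.        ,   0.        ,   1.        ]]), 'cam_to_world': array([[-5.30473913e-01, -5.43843841e-01,  6.50254799e-01,
        -2.49914572e+02],
       [-8.47678882e-01,  3.45891048e-01, -4.02243578e-01,
         7.00940173e+02],
       [-6.15962097e-03, -7.64586986e-01, -6.44491117e-01,
         8.03135863e+02],
       [ 0.00000000e+00,  0.00000000e+00,  0.00000000e+00,
         1.00000000e+00]])}
{'intrinsics': array([[454.15335028,   0.        , 241.66349557],
       [  0.        , 454.15335028, 192.52295373],
       [  0.        ,   0.        ,   1.        ]]), 'cam_to_world': array([[ 1.81279856e-02, -9.95151509e-01,  9.66687668e-02,
         3.64639021e+02],
       [-9.99780480e-01, -1.70261590e-02,  1.22107517e-02,
         2.37131065e+02],
       [-1.05056501e-02, -9.68689024e-02, -9.95241703e-01,
         1.15187447e+03],
       [ 0.00000000e+00,  0.00000000e+00,  0.00000000e+00,
         1.00000000e+00]])}
```

View pics/top0.png

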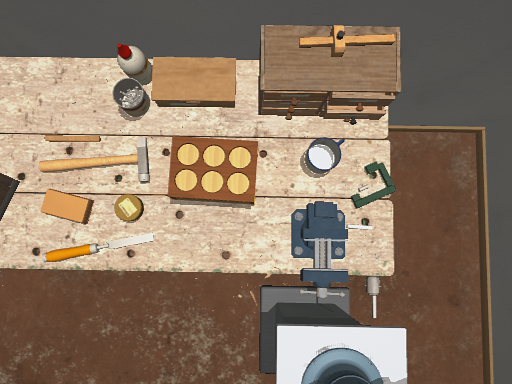

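View pics/scene0.png

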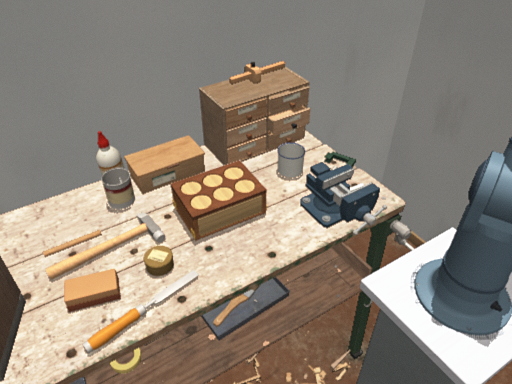

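The top view shows the chest at about (213,168) with six discs (rows at y≈155 and 182). The mug is at (322,155), the wax tin at (128,207), and the vise at (320,240), which is tall and close to my path. Next I measure the discs.

```bash
cat >h.py <<'E'
from station import r
import cv2,numpy as np
def ray(n,uv,z):
    c=r.get_calibration(n);K=c["intrinsics"];T=c["cam_to_world"]
    d=T[:3,:3]@np.linalg.inv(K)@np.array([uv[0],uv[1],1.]);o=T[:3,3]
    return o+d*(z-o[2])/d[2]
E
python3 - <<'E'
from h import *
L=np.array([[-31,62],[-31,0],[-31,-62],[31,62],[31,0],[31,-62]],float)
G={"top":[(187,181),(212,182),(238,183),(188,154),(214,156),(240,158)],"scene":[(200,202),(222,198),(244,186),(190,188),(212,181),(233,174)]}
for n in G:
    im=cv2.imread(f"pics/{n}0.png");h=cv2.cvtColor(im,cv2.COLOR_BGR2HSV)
    m=((h[...,2]>150)&(h[...,0]>12)&(h[...,0]<32)&(h[...,1]>70)).astype(np.uint8)
    k,_,st,ce=cv2.connectedComponentsWithStats(m,connectivity=4)
    x0,y0,x1,y1=(165,135,262,205) if n=="top" else (170,160,268,210)
    P=[]
    for i in range(1,k):
        if st[i,4]>80 and x0<ce[i][0]<x1 and y0<ce[i][1]<y1:
            p=ray(n,ce[i],83);P.append(p[:2]);print(n,ce[i].round(1),st[i,4],p.round(1))
    P=np.array(P)
    if len(P)==6:
        # order: front row has smaller x
        o=np.argsort(P[:,0]);P=np.vstack([q[np.argsort(-q[:,1])] for q in(P[o[:3]],P[o[3:]])])
        A,B=L,P-P.mean(0);yaw=np.arctan2((A[:,0]*B[:,1]-A[:,1]*B[:,0]).sum(),(A*B).sum())
        print("centre",P.mean(0),"yaw",yaw);R=np.array([[np.cos(yaw),-np.sin(yaw)],[np.sin(yaw),np.cos(yaw)]])
        print((L@R.T+P.mean(0)).round(1).tolist(),(L@R.T-B).round(1).tolist())
from scipy.spatial.transform import Rotation as Ro
s=r.sense();print(Ro.from_euler('xyz',s["orientation"]).as_matrix().round(3))
for n,uv in (("top",(320,205)),("top",(325,275)),("top",(345,240)),("top",(295,240))):print(uv,ray(n,uv,120))
E
```

```text
top [187.8 154.1] 356 [558.4 380.4  83. ]
top [213.6 155.7] 363 [555.4 318.9  83. ]
top [239.6 157.2] 366 [552.9 256.8  83. ]
top [185.8 179.9] 368 [496.4 383.4  83. ]
top [211.9 181.4] 375 [493.7 321.4  83. ]
top [237.8 183.1] 372 [490.7 259.8  83. ]
top [259.3 193.4] 82 [467.1 208.5  83. ]
scene [233.4 172.9] 199 [552.1 259.2  83. ]
scene [212.5 180.2] 212 [555.  321.1  83. ]
scene [244.5 185.8] 219 [490.  262.3  83. ]
scene [190.6 187.8] 225 [557.8 383.4  83. ]
scene [223.1 193.6] 234 [493. 324.  83.]
scene [200.9 201.7] 244 [495.9 385.5  83. ]
centre [523.95421431 322.58347852] yaw -0.045713308728419055
[[495.8, 385.9], [493.0, 324.0], [490.2, 262.1], [557.8, 383.1], [554.9, 321.2], [552.1, 259.2]] [[-0.0, 0.4], [0.0, -0.0], [0.2, -0.2], [-0.0, -0.3], [-0.1, 0.0], [-0.0, 0.1]]
[[-0.937 -0.001  0.35 ]
 [-0.35   0.002 -0.937]
 [ 0.    -1.    -0.002]]
(320, 205) [439.42546155  71.2530669  120.        ]
(325, 275) [282.54715945  59.85136614 120.        ]
(345, 240) [361.32223058  14.88111309 120.        ]
(295, 240) [359.27251174 127.46004366 120.        ]
```

Both views agree to about 2–3 mm. I'm travelling shut-fingered and high toward the rear right disc.

jog_arm --pt "0 -20 0 0 0" --pt "-10 -20 -12 0 0" --pt "-25 0 -29 0 0" --pt "-25 0 -29 0 0" --pt "-25 0 -29 0 0" --pt "-25 0 -29 0 0" --pt "-25 0 -29 0 0" --pt "-25 0 -29 0 0" --pt "-25 0 -29 0 0" --pt "-25 0 -29 0 0" --newtons 20

```text
t: 1.1
position: [338.8, -304.9, 236.0]
orientation: [-1.571, -0.0, -2.784]
contact_force: [1.6, -0.3, -0.5]
width: 0.1
```

jog_arm --pt "-25 0 -29 0 0" --pt "-25 0 -29 0 0" --pt "-25 0 -29 0 0" --pt "-25 0 -29 0 0" --pt "-25 0 -29 0 0" --pt "-25 0 -29 0 0" --pt "-25 0 -29 0 0" --pt "-25 0 -29 0 0" --pt "-25 0 -29 0 0" --pt "-25 0 -29 0 0"

```text
t: 2.1
position: [471.3, 53.8, 236.2]
orientation: [-1.571, -0.001, -2.784]
contact_force: [0.3, -0.7, -0.9]
width: 0.0
```

jog_arm --pt "-25 0 -27 0 0" --pt "-25 0 -27 0 0" --pt "-25 0 -27 0 0" --pt "-25 0 -27 0 0" --pt "-25 0 -27 0 0" --pt "-22 0 -28 0 0" --pt "0 40 0 0 0" --pt "0 40 0 0 0" --pt "0 30 0 0 0" --pt "0 20 0 0 0"

```text
t: 3.1
position: [549.9, 255.2, 102.7]
orientation: [-1.57, -0.006, -2.784]
contact_force: [1.0, 0.2, -0.3]
width: 0.0
```

```bash
python3 - <<'E'
from h import *
for n in("scene","top"):
    im=r.snapshot(n)[:,:,::-1];a=im[120:240,140:300];cv2.imwrite(f"pics/{n}1.png",cv2.resize(a,None,fx=4,fy=4))
s=r.sense();print(s["position"],s["contact_force"],s["joints"])
E
```

```text
[548.70849666 254.38302214 101.98384741] [0.36840664 0.17568833 0.2423098 ] [ 0.03442962  0.49572849 -0.67549445  1.75502649  0.35371907  1.02537987
 -1.98438635]
```

View pics/scene1.png

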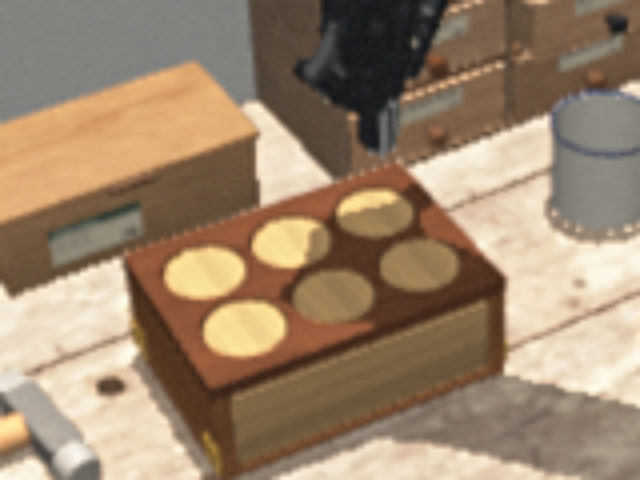

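The scene crop shows the fingertip at about (234,157) full-frame, above rear right disc (234,173). That seems higher than the reported 19 mm clearance, so I'm checking by projection and in the top view.

```bash
python3 - <<'E'
from h import *
for n in("scene","top"):
    c=r.get_calibration(n);T=np.linalg.inv(c["cam_to_world"])
    for p in ([548.7,254.4,102,1],[548.7,254.4,122,1],[552.5,258,83,1]):
        q=c["intrinsics"]@(T@np.array(p))[:3];uv=q[:2]/q[2];print(n,p,uv,(uv-[140,120])*4)
print({k:v.round(3) if hasattr(v,'round') else v for k,v in r.sense().items()})
E
```

```text
scene [548.7, 254.4, 102, 1] [235.35725909 167.35983483] [381.42903634 189.43933931]
scene [548.7, 254.4, 122, 1] [235.1363251  161.31230722] [380.54530038 165.24922886]
scene [552.5, 258, 83, 1] [233.68971235 172.68757665] [374.7588494  210.75030658]
top [548.7, 254.4, 102, 1] [240.42485076 157.58714424] [401.69940305 150.34857698]
top [548.7, 254.4, 122, 1] [240.30972028 156.07679746] [401.23888111 144.30718985]
top [552.5, 258, 83, 1] [239.04920928 157.37056038] [396.19683711 149.48224151]
{'t': 3.2, 'joints': array([ 0.034,  0.496, -0.675,  1.755,  0.354,  1.025, -1.984]), 'joint_velocities': array([ 0.008, -0.044, -0.024, -0.06 , -0.013,  0.022,  0.01 ]), 'joint_torque': array([ -0.515, -40.283,  -7.702, -22.201,   0.05 ,  -0.232,  -0.049]), 'position': array([548.708, 254.383, 101.984]), 'orientation': array([-1.57 , -0.009, -2.784]), 'contact_force': array([0.368, 0.176, 0.242]), 'wrist_torque': array([0.023, 0.045, 0.016]), 'width': 0.07258735472271184}
```

View pics/top1.png

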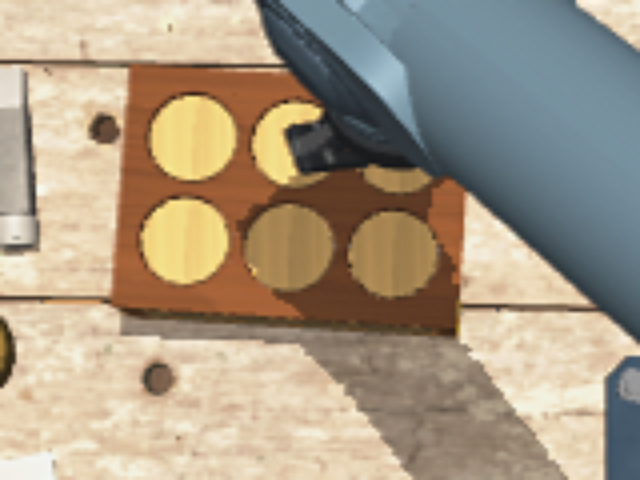

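The tip appears about 30 mm off its predicted pixel. I'll nudge it onto centre, let it settle, lower slightly and look closely.

jog_arm --pt "-5 0 -2 0 0" --pt "0 4 0 0 0" --pt "0 4 0 0 0" --pt "0 0 0 0 0"

```text
t: 3.6
position: [556.3, 260.3, 98.9]
orientation: [-1.571, 0.001, -2.784]
contact_force: [0.5, 0.0, -0.2]
width: -0.1
```

```bash
python3 - <<'E'
from h import *
im=r.snapshot("scene")[:,:,::-1];cv2.imwrite("pics/scene2.png",cv2.resize(im[115:190,190:270],None,fx=8,fy=8,interpolation=cv2.INTER_CUBIC))
s=r.sense();print(s["position"],s["contact_force"],s["joint_velocities"].round(3))
c=r.get_calibration("scene");q=c["intrinsics"]@(np.linalg.inv(c["cam_to_world"])@np.r_[s["position"],1])[:3];uv=q[:2]/q[2];print(uv,(uv-[190,115])*8)
E
```

```text
[556.26102388 260.20978811  98.91853124] [ 0.23752328 -0.0387811  -0.22392786] [-0.    -0.004 -0.001 -0.001 -0.002 -0.     0.001]
[232.07394135 167.5333423 ] [336.5915308  420.26673842]
```

View pics/scene2.png

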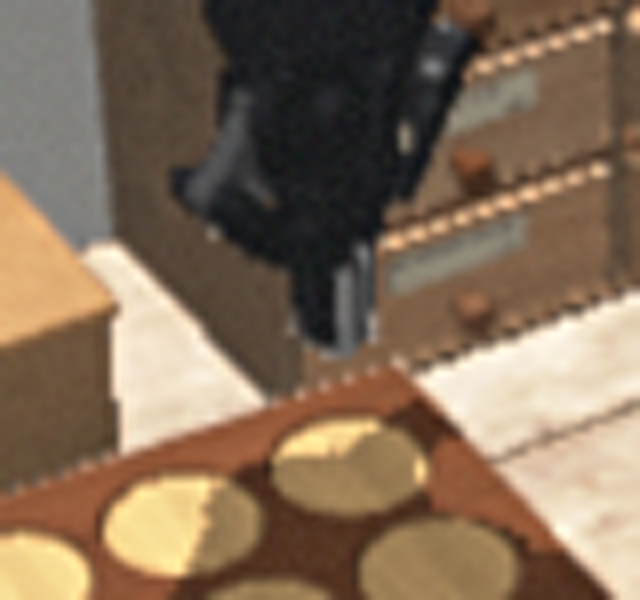

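The tip shows at crop (338,352) against a predicted (337,420). Either it is about 28 mm higher than reported, or it is further back. Touch will tell, so I lower gently.

jog_arm --pt "4 4 0 0 0" --pt "0 4 0 0 0" --pt "0 2 0 0 0" --pt "0 1 0 0 0" --pt "0 0 0 0 0"

```text
t: 4.15
position: [552.2, 258.8, 87.2]
orientation: [-1.571, -0.0, -2.784]
contact_force: [-0.2, 0.3, -0.0]
width: 0.4
```

jog_arm --pt "0 1 0 0 0" --pt "0 1 0 0 0" --pt "0 1 0 0 0" --pt "0 1 0 0 0" --pt "0 0 0 0 0"

```text
t: 4.65
position: [552.2, 258.8, 83.3]
orientation: [-1.571, -0.0, -2.784]
contact_force: [-0.2, 0.4, 0.5]
width: 0.2
```

jog_arm --pt "0 1 0 0 0" --pt "0 1 0 0 0" --pt "0 0 0 0 0"

```text
t: 4.95
position: [552.2, 258.7, 81.3]
orientation: [-1.571, -0.0, -2.784]
contact_force: [-0.0, -0.1, -0.1]
width: 0.1
```

```bash
python3 - <<'E'
from h import *
im=r.snapshot("scene")[:,:,::-1];cv2.imwrite("pics/scene3.png",cv2.resize(im[115:190,190:270],None,fx=8,fy=8,interpolation=cv2.INTER_CUBIC))
s=r.sense();print(s["position"],s["contact_force"],s["joint_velocities"].round(3))
c=r.get_calibration("scene");q=c["intrinsics"]@(np.linalg.inv(c["cam_to_world"])@np.r_[s["position"],1])[:3];uv=q[:2]/q[2];print(uv,(uv-[190,115])*8)
E
```

```text
[552.2412162  258.77694891  81.36513642] [ 0.74654549  0.04344514 -0.85919837] [ 0.001 -0.002 -0.003  0.001  0.001  0.     0.   ]
[233.50788214 173.31210483] [348.06305712 466.49683865]
```

View pics/scene3.png

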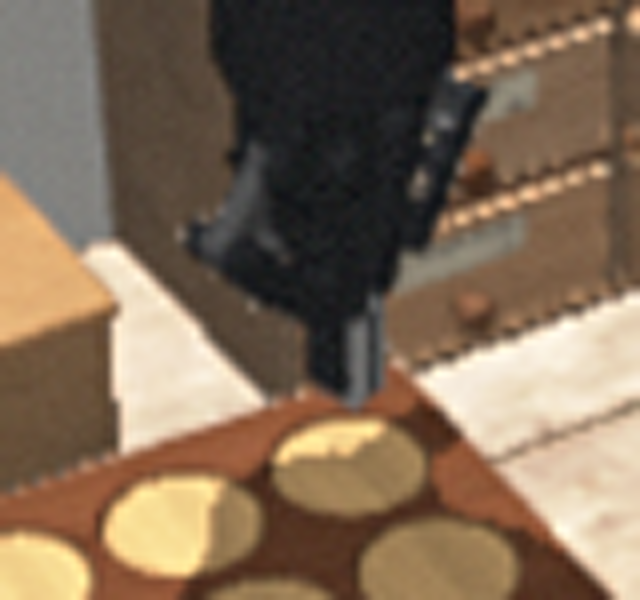

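The tip is now at crop (350,402), still with no force even below panel height. So the fingertips sit about 22–26 mm behind the reported TCP, laterally in line with the disc centre at (350,467). I continue down gently and expect contact near a reading of 58.

jog_arm --pt "0 3 0 0 0" --pt "0 3 0 0 0" --pt "0 3 0 0 0" --pt "0 3 0 0 0" --pt "0 2 0 0 0" --pt "0 1 0 0 0" --pt "0 1 0 0 0" --pt "0 0 0 0 0"

```text
t: 5.8
position: [552.3, 258.8, 65.4]
orientation: [-1.571, -0.0, -2.784]
contact_force: [0.0, 0.2, -0.2]
width: -0.2
```

jog_arm --pt "0 1 0 0 0" --pt "0 1 0 0 0" --pt "0 1 0 0 0" --pt "0 0 0 0 0"

```text
t: 6.2
position: [552.2, 258.8, 62.3]
orientation: [-1.571, -0.0, -2.784]
contact_force: [0.7, 0.1, -0.5]
width: -0.2
```

jog_arm --pt "0 1 0 0 0" --pt "0 1 0 0 0" --pt "0 0 0 0 0"

```text
t: 6.5
position: [552.2, 258.7, 60.3]
orientation: [-1.571, -0.0, -2.784]
contact_force: [0.2, -0.7, -0.1]
width: -0.2
```

jog_arm --pt "0 1 0 0 0" --pt "0 0 0 0 0"

```text
t: 6.7
position: [552.2, 258.8, 59.3]
orientation: [-1.571, -0.0, -2.784]
contact_force: [0.3, 0.1, 0.2]
width: 0.1
```

jog_arm --pt "0 1 0 0 0" --pt "0 0 0 0 0"

```text
t: 6.9
position: [552.2, 258.8, 58.3]
orientation: [-1.571, -0.0, -2.784]
contact_force: [0.2, -0.7, 0.0]
width: 0.4
```

jog_arm --pt "0 1 0 0 0" --pt "0 0 0 0 0"

```text
t: 7.1
position: [552.2, 258.8, 57.3]
orientation: [-1.571, -0.0, -2.784]
contact_force: [0.4, -0.2, -0.2]
width: 0.0
```

jog_arm --pt "0 1 0 0 0" --pt "0 0 0 0 0"

```text
t: 7.3
position: [552.2, 258.8, 56.3]
orientation: [-1.571, -0.0, -2.784]
contact_force: [-0.2, 0.3, 0.5]
width: 0.2
```

jog_arm --pt "0 1 0 0 0" --pt "0 0 0 0 0"

```text
t: 7.5
position: [552.2, 258.8, 55.3]
orientation: [-1.571, -0.0, -2.784]
contact_force: [-0.3, -0.2, -0.5]
width: 0.1
```

```bash
python3 - <<'E'
from h import *
im=r.snapshot("scene")[:,:,::-1];a=cv2.resize(im[125:215,170:270],None,fx=8,fy=6.6,interpolation=cv2.INTER_CUBIC)
cv2.imwrite("pics/scene4.png",a)
E
```

```text
(no output)
```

View pics/scene4.png

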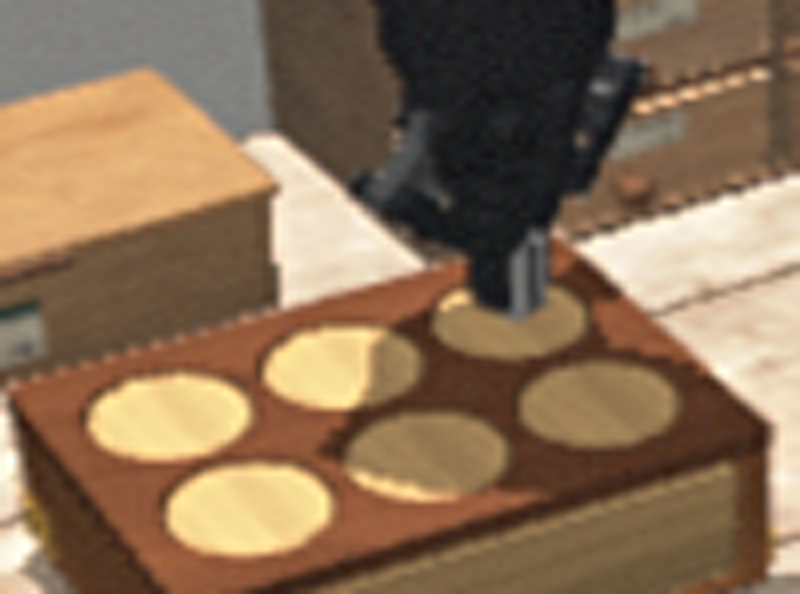

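Tip corner is at (515,317), near the disc centre (511,322), and still free. I keep going in 1 mm steps.

jog_arm --pt "0 1 0 0 0" --pt "0 1 0 0 0" --pt "0 0 0 0 0"

```text
t: 7.85
position: [552.2, 258.7, 53.3]
orientation: [-1.571, -0.0, -2.784]
contact_force: [-0.7, 0.2, -0.1]
width: 0.0
```

jog_arm --pt "0 1 0 0 0" --pt "0 0 0 0 0"

```text
t: 8.05
position: [552.2, 258.8, 52.3]
orientation: [-1.571, -0.0, -2.784]
contact_force: [0.2, 0.6, -0.6]
width: -0.1
```

jog_arm --pt "0 1 0 0 0" --pt "0 0 0 0 0"

```text
t: 8.25
position: [552.2, 258.8, 51.4]
orientation: [-1.571, -0.0, -2.784]
contact_force: [-0.7, 0.1, 0.5]
width: -0.4
```

jog_arm --pt "0 1 0 0 0" --pt "0 0 0 0 0"

```text
t: 8.45
position: [552.2, 258.8, 50.4]
orientation: [-1.571, -0.0, -2.784]
contact_force: [0.6, -0.0, -0.1]
width: 0.1
```

jog_arm --pt "0 1 0 0 0" --pt "0 0 0 0 0"

```text
t: 8.65
position: [552.2, 258.8, 49.3]
orientation: [-1.571, -0.0, -2.784]
contact_force: [-0.2, -0.8, -0.1]
width: -0.1
```

jog_arm --pt "0 1 0 0 0" --pt "0 0 0 0 0"

```text
t: 8.85
position: [552.4, 258.9, 48.5]
orientation: [-1.571, 0.0, -2.784]
contact_force: [0.1, -0.6, -0.7]
width: 0.2
```

jog_arm --pt "0 1 0 0 0" --pt "0 0 0 0 0"

```text
t: 9.05
position: [552.5, 258.9, 48.4]
orientation: [-1.57, 0.0, -2.784]
contact_force: [-2.0, -0.8, 5.2]
width: -0.1
```

jog_arm --pt "0 1 0 0 0" --pt "0 0 0 0 0"

```text
t: 9.25
position: [552.5, 258.9, 48.4]
orientation: [-1.57, -0.0, -2.784]
contact_force: [-3.1, -2.2, 9.3]
width: -0.1
```

Contact is at reading 48.5, and at 9 N it does not give, so the rear right disc is a solid plug. Next is the rear middle disc.

jog_arm --pt "0 -10 0 0 0" --pt "-12 0 -28 0 0" --pt "-12 0 -28 0 0" --pt "0 0 0 0 0" --pt "0 5 0 0 0" --pt "0 2 0 0 0" --pt "0 0 0 0 0"

```text
t: 9.95
position: [555.4, 317.8, 48.8]
orientation: [-1.57, -0.001, -2.786]
contact_force: [-0.5, 0.6, -0.1]
width: -0.1
```

jog_arm --pt "0 1 0 0 0" --pt "0 1 0 0 0" --pt "0 0 0 0 0"

```text
t: 10.25
position: [555.6, 318.0, 48.4]
orientation: [-1.568, -0.001, -2.785]
contact_force: [-1.8, -1.5, 6.0]
width: 0.0
```

jog_arm --pt "0 1 0 0 0" --pt "0 0 0 0 0"

```text
t: 10.45
position: [555.7, 317.9, 48.4]
orientation: [-1.568, -0.001, -2.785]
contact_force: [-3.5, -4.4, 9.7]
width: -0.1
```

The rear middle disc is solid too. Next is the rear left.

jog_arm --pt "0 -10 0 0 0" --pt "-12 0 -29 0 0" --pt "-12 0 -30 0 0" --pt "0 0 0 0 0" --pt "0 5 0 0 0" --pt "0 2 0 0 0" --pt "0 0 0 0 0"

```text
t: 11.15
position: [557.5, 381.3, 48.8]
orientation: [-1.569, -0.001, -2.786]
contact_force: [-0.7, -0.1, -0.2]
width: 0.0
```

jog_arm --pt "0 1 0 0 0" --pt "0 1 0 0 0" --pt "0 0 0 0 0"

```text
t: 11.45
position: [557.7, 381.5, 48.5]
orientation: [-1.568, -0.001, -2.785]
contact_force: [-0.5, -2.3, 5.5]
width: -0.2
```

jog_arm --pt "0 1 0 0 0" --pt "0 0 0 0 0"

```text
t: 11.65
position: [557.7, 381.5, 48.4]
orientation: [-1.568, -0.001, -2.785]
contact_force: [-2.9, -3.3, 9.4]
width: -0.1
```

Solid. Next is the front left.

jog_arm --pt "0 -10 0 0 0" --pt "28 0 -12 0 0" --pt "28 0 -12 0 0" --pt "0 0 0 0 0" --pt "0 5 0 0 0" --pt "0 2 0 0 0" --pt "0 0 0 0 0"

```text
t: 12.35
position: [497.5, 385.1, 48.8]
orientation: [-1.57, -0.0, -2.786]
contact_force: [1.1, 0.2, 0.3]
width: 0.2
```

jog_arm --pt "0 1 0 0 0" --pt "0 1 0 0 0" --pt "0 0 0 0 0"

```text
t: 12.65
position: [497.5, 385.7, 48.1]
orientation: [-1.57, 0.001, -2.785]
contact_force: [1.5, -0.6, 3.6]
width: -0.0
```

jog_arm --pt "0 1 0 0 0" --pt "0 0 0 0 0"

```text
t: 12.85
position: [497.5, 385.7, 47.1]
orientation: [-1.57, 0.001, -2.785]
contact_force: [2.1, -2.8, 4.3]
width: -0.3
```

This one gives. I press it in further.

jog_arm --pt "0 1 0 0 0" --pt "0 1 0 0 0" --pt "0 1 0 0 0" --pt "0 0 0 0 0"

```text
t: 13.25
position: [496.7, 386.5, 43.5]
orientation: [-1.571, 0.001, -2.784]
contact_force: [2.2, -0.9, 4.3]
width: 0.2
```

jog_arm --pt "0 1 0 0 0" --pt "0 0 0 0 0"

```text
t: 13.45
position: [496.7, 386.5, 42.6]
orientation: [-1.571, 0.001, -2.784]
contact_force: [2.4, -1.6, 4.1]
width: -0.2
```

jog_arm --pt "0 0 0 0 0" --pt "0 0 0 0 0" --pt "0 0 0 0 0" --pt "0 -3 0 0 0" --pt "0 -4 0 0 0" --pt "0 -10 0 0 0" --pt "0 -30 0 0 0" --pt "0 -40 0 0 0" --pt "0 -40 0 0 0" --pt "0 -40 0 0 0"

```text
t: 14.45
position: [493.8, 386.4, 210.4]
orientation: [-1.571, -0.003, -2.782]
contact_force: [1.0, 0.2, 0.3]
width: -0.1
```

```bash
python3 - <<'E'
from h import *
a,b=[r.snapshot(n)[100:280,80:360,::-1] for n in("scene","top")]
cv2.imwrite("pics/both.png",cv2.resize(np.hstack([a,b]),(800,257),interpolation=cv2.INTER_CUBIC))
s=r.sense();print(s["t"],s["position"],s["contact_force"])
E
```

```text
14.55 [497.3445684  390.56462323 216.79403136] [ 0.33940282  0.96056656 -0.09960744]
```

View pics/both.png

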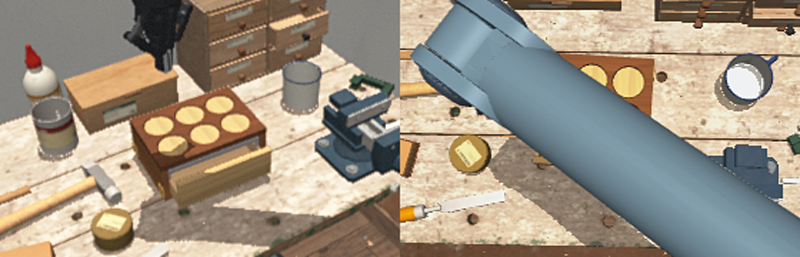

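The drawer is out. The mug at (300,85) and wax tin at (112,228) look unmoved. I let things settle, then check the button and bystanders up close.

jog_arm --pt "0 -20 0 0 0" --pt "0 0 0 0 0" --pt "0 0 0 0 0" --pt "0 0 0 0 0" --pt "0 0 0 0 0"

```text
t: 15.05
position: [495.3, 385.6, 227.8]
orientation: [-1.57, -0.003, -2.783]
contact_force: [0.3, 0.0, 0.8]
width: -0.2
```

```bash
python3 - <<'E'
from h import *
for n,bx in(("scene",{"wax":(138,243,178,278),"mug":(272,138,310,182)}),("top",{"mug":(300,133,345,178),"wax":(110,190,146,225),"chalk":(345,218,378,236)})):
    o=cv2.imread(f"pics/{n}0.png");i=r.snapshot(n)[:,:,::-1]
    for k,(x0,y0,x1,y1) in bx.items():
        A,B=[cv2.cvtColor(q[y0:y1,x0:x1].copy(),cv2.COLOR_BGR2GRAY).astype(np.float32) for q in(o,i)]
        print(n,k,"shift px",cv2.phaseCorrelate(A,B),"mean diff",abs(A-B).mean())
    if n=="scene":cv2.imwrite("pics/sc6.png",cv2.resize(np.hstack([o[160:250,165:275],i[160:250,165:275]]),(792,324),interpolation=cv2.INTER_CUBIC))
s=r.sense();print(s["t"],s["position"],s["contact_force"])
E
```

```text
scene wax shift px ((-0.12300154420770681, 0.03434281612334544), 0.8688451482190026) mean diff 7.432857
scene mug shift px ((0.01718162305684956, 0.5340991778601705), 1.0076620537042618) mean diff 4.97189
top mug shift px ((0.47341680393371277, 0.5295460927809366), 1.0017917230099807) mean diff 7.251358
top wax shift px ((-0.04374064200900207, -0.05674382953688095), 1.004965487913585) mean diff 10.037302
top chalk shift px ((0.037352290409682354, 0.008193146734980061), 1.0042470995980648) mean diff 8.575758
15.15 [495.6435178  385.83618819 228.35426947] [-0.29410953 -0.54287167  1.15393947]
```

View pics/sc6.png

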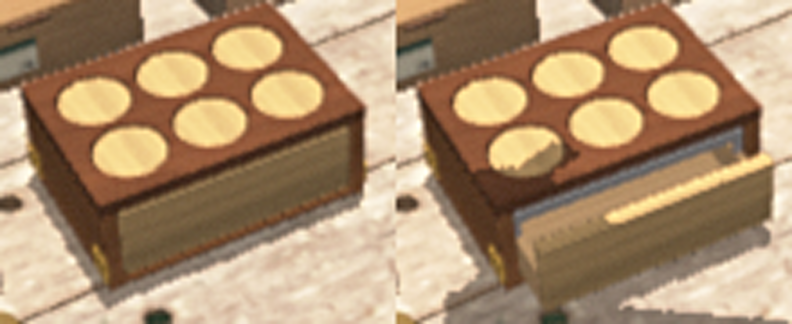

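The before/after crop shows the drawer fully out and the button disc, at (526,151), level with its neighbours again. The bystanders are unmoved: the 0.5 px values on the mug are most likely an artifact of the odd window size. Handing in.

```bash
python3 -c "
from station import r
print(r.finish_job())"
```

```text
the job is handed in; nothing more can be done
None
```

The hidden drawer is open, and the job was handed in at about 15 s of the 64 s limit. The button is the front left disc (spot_0).

**Pressing:** I felt the rear right, rear middle and rear left discs first. Each stayed put under about 9–10 N, so they are solid plugs. The front left disc gave at about 4 N. I pressed it in about 5.8 mm, held it briefly, and lifted off straight up. The front middle and front right discs were not tried.

**Last checks:**
- **Drawer:** the final picture shows it fully out.
- **Button:** the disc looks level with its neighbours again; I judged this by eye only.
- **Bystanders:** the wax tin and chalk moved 0.13 px or less between the first and last pictures. The mug read about 0.5 px, most likely an artifact of the odd-sized comparison window rather than movement.
- **Arm:** it is well clear of the chest, with a force reading within about 1 N of zero.

**Disagreement:** contact came at a reported TCP height of about 48.5 mm, where the disc tops should be at 83 mm. The real fingertips therefore sat about 35 mm above the reported TCP. The camera showed the offset before contact, so I worked from touch instead.

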